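# Feed one blank case to the drilling nest

### The job

Pull the black handle of the case feeder out against its spring as far as it goes, so that one aluminium case is pushed out onto the catch plate, then ease the handle back in until it is fully home, without letting it snap. Lay that one case flat inside the fences of the wooden drilling nest without dropping it, let go, keep the other two cases in the feeder, and leave everything else on the bench as it stands.

Things in the scene. Friction and masses are not known exactly. Their poses are not given: they have to be found in the camera images.
- feeder: Fixed case feeder. Origin: bench level, under the centre of its clear magazine tower (99 x 84 mm, 117 mm tall, closed on top, three cases stacked inside). Its -x is the way out and the way the handle is pulled; +y is the handle's side. The tower's floor is 12 mm above the bench and ends in a 9 mm step down at x = -61 mm. The machine reaches x = -190 to +175 mm, y = -65 to +138 mm.
- catch (a point): Point on the feeder's catch plate where the case ends up, within about 10 mm: x = -110 mm, y = 0 in the feeder's frame, on the plate's top, 3 mm above the bench. The flat steel plate spans x = -61 to -190 mm, y = -65 to +65 mm, with a 10 mm high lip at its front end and no side walls. The case drops off the step onto it only at the end of the pull, and lies along the feeder's x.
- slide (a joint): Pull of the feeder's handle, 0 = fully home, 0.110 m = at its stop; grows as the handle is pulled towards the feeder's -x. Spring force 8 N at home, 12.4 N at the stop, plus a few N to push the case; let go, it snaps back hard.
- grip (a point): Middle of the upright black handle plate, 62 mm above the bench; moves with the handle; at home x = -45, y = +120 mm in the feeder's frame. Plate: 14 mm thick along the feeder's x, 36 mm wide, from 12 to 86 mm above the bench. Behind it (+x) a rod 27 mm high at its top, and from 47 mm behind a grey bearing block 34 mm high: hold the plate higher than 35 mm. Tower wall 78 mm to the side.
- case_low: Lowest of the three cases in the feeder, the one that is pushed out: closed aluminium case, 80 mm along its x, 56 mm along its y, 30 mm tall, about 0.15 kg. Origin: centre of its underside. In the tower its axes lie like the feeder's.
- case_mid: Second case, the same kind, resting on the lowest one; must stay in the feeder. It drops to the floor of the tower when the handle is home again. Origin: centre of its underside.
- case_top: Third case, the same kind, on top; must stay in the feeder. Origin: centre of its underside.
- nest: Fixed drilling nest: plywood board 170 x 140 x 15 mm with dark wooden fences 12 mm tall on top, around a space of 88 mm (its x) by 64 mm (its y), so 4 mm free on each side of a case. The long sides are open for 60 mm in the middle (fences only at the corners), for the fingers. Origin: bench level, under the board's centre; z up.
- nest_floor (a point): Centre of the nest's floor, on top of the plywood, 15 mm above the bench: where the centre of the case's underside belongs, the case's x along the nest's x, either way round.
- jar: Bystander: glass jar with a steel cap, 54 mm across, 75 mm tall. Origin: middle of its underside. Leave alone.
- spool: Bystander: steel spool standing on its flange, 60 mm across, 40 mm tall. Origin: middle of its underside. Leave alone.
- driver: Bystander: screwdriver lying flat, 180 mm long. Origin: underside, near its middle. Leave alone.
- wrench: Bystander: steel wrench lying flat, 170 mm long. Origin: underside, near its middle. Leave alone.
Mind the look-alikes: they are no part of the job. Several things have the shape of the nest; the one meant has the colours described above.

How it is judged:
By the outcome, as a careful person would: the job done as asked, in the order asked, and still so for the second after the job is handed in, with the robot touching nothing.
It also fails if it takes over 64 s, if anything falls off the work surface, if the arm or the gripper's body presses on something with over 40 N, if the wrist force passes 120 N, or if a joint passes its speed limit or range.

### The arm

A 7-joint arm with a two-finger parallel gripper is mounted at the origin on the work surface. World frame = base frame: x ahead of the robot, y to its left, z up, the work surface at z = 0. Lengths are in m, angles in degrees, forces in N, time in s.
With the tool pointing down it reaches from about 0.425 to 0.875 m from the base axis. Payload 4.7 kg.
Tool frame: the origin (TCP) lies at the very end of the fingers, on their centre line; the grasp point (between the pads) lies 19 mm behind it; z points along the fingers, x is the direction in which the jaws open and shut, and the axes are right-handed (so a half turn about z gives the same grasp; the last joint's range is limited). The gripper opens to 87 mm and grips with 3 to 60 N. Pads are 19 mm wide; open, the fingers measure 117 mm over their backs; the gripper's body (75 mm by 190 mm) begins 51 mm behind the grasp point.
Start: joints at [73.001, 18.392, -4.016, 83.108, 1.295, 78.541, -3.26], TCP at [0.199, -0.619, 0.223] pointing down, gripper open.
Joint ranges: [-163.93, 163.93], [-17.29, 119.83], [-79.2, 71.16], [3.27, 140.29], [-89.18, 269.18], [5.43, 117.66], [-154.24, 154.24]. Speed limits (degrees/s): [147.25, 147.25, 180, 180, 180, 180, 180].

### API

Orientations are given as [roll, pitch, yaw] about the fixed x, y, z axes, in that order (R = Rz(yaw) Ry(pitch) Rx(roll)).
In Python, from cell import sensors, vision, env gives the robot as it stands.
- The arm moves only by the shell command python3 -m inch 'ROWS' [OPENING] [FORCE]. ROWS is a JSON object of lists of equal length, an entry for each row: "dp": the shift along the tool's x, y, z in m, a list of three; "turn": the turn about the tool's z in degrees. A call has 1 to 8 rows; each row shifts and turns the commanded pose from where the row before left it, along the tool's axes as they then stand; what a row does not reach is not made up. A row lasts 1/8 s, in which the tool goes at most 62.5 mm and 10.7 degrees, less where a joint would pass 70% of its speed; a pose out of reach is approached as far as the arm can. A call is refused whole if a number of a shift passes 0.0625 or a number of a turn 10.7, either way. A call with a gripper value outside its range is refused whole. OPENING is the closure, from -1 (fully open) to 1 (shut), set as the call begins (- or left out, the last holds). The fingers move at their own pace and stop on an object; FORCE is the grip in N (left out, the last holds). Time passes only in rows, so rows that do not move let the fingers close. It gives the time, the measured TCP pose, the force and the opening at its end, in the units of the state.
- sensors.get_obs(): the state, without advancing time (a new reading comes with each control period).
- vision.read_camera(name): name is "side" or "top"; returns the picture (400x640x3 uint8, blue, green, red); there is no depth.
- vision.get_calibration(name): a dict with "K" (3x3 intrinsics, pixels), "pose" (4x4, takes a point from camera to world coordinates). Camera axes: x right, y down, z forward; pixel columns grow to the right and rows downward; lengths in m; the calibration is good to about 2 mm. A picture is of the moment at which its call begins. get_calibration takes no time and is no camera call.
- env.sign_off(): hands the job in, once; it reports no verdict.
The state is a dict: "time_s": time; "qpos": joint angles; "joint_velocities": joint speeds; "effort": joint torques, N m; "tool_pos": TCP position; "tool_rot": TCP orientation; "force": force on the tool from outside, world axes, zero at the start; "wrist_torque": the same for the moment, N m; "grip_width": finger opening in m.
Only numpy, scipy, OpenCV 4.12 (cv2) and the standard library are available. Lean on these libraries where they do the work, as an engineer would, in place of code of your own. Each camera call takes 0.05 s, during which the arm holds its last target.

## Working session

There is one attempt and no reset: what is moved stays moved. The work goes in short steps, Python scripts to look and compute and a shell command to move; the robot and the scene stay as the last step left them, time stands still between calls to the robot, and variables do not carry over. Pictures are saved under pics/ and viewed, and the job is handed in when it is done.

```bash
mkdir -p pics; ls; python3 - <<'E'
from cell import sensors, vision, env
import cv2
for n in ("side","top"):
    cv2.imwrite(f"pics/{n}0.png",vision.read_camera(n))
    c=vision.get_calibration(n);print(n,c["K"],c["pose"])
print(sensors.get_obs())
E
```

```text
pics
side [[434.401099     0.         316.1828273 ]
 [  0.         434.401099   196.80150229]
 [  0.           0.           1.        ]] [[-0.83497218 -0.35658409  0.41912915  0.00881493]
 [-0.55028204  0.5456637  -0.63201329  0.72630257]
 [-0.00333768 -0.75835276 -0.65183583  0.92870018]
 [ 0.          0.          0.          1.        ]]
top [[461.4122319    0.         321.64743944]
 [  0.         461.4122319  199.63918839]
 [  0.           0.           1.        ]] [[-0.0233476  -0.99549812  0.09186066  0.41564332]
 [-0.99961073  0.02184231 -0.01735816 -0.11556379]
 [ 0.01527357 -0.09223018 -0.99562057  1.2424109 ]
 [ 0.          0.          0.          1.        ]]
{'time_s': 0.1, 'qpos': array([73.00205166, 18.43412646, -4.01597001, 83.16680413,  1.29572271,
       78.54039445, -3.26104248]), 'joint_velocities': array([ 0.03517784, -0.06190396, -0.06689691, -0.15268014,  0.01724113,
        0.02173602, -0.05093906]), 'effort': array([-8.78549781e-04, -4.92569268e+01, -4.06051520e-01, -3.13397348e+01,
       -6.41083787e-02,  3.94472305e-02,  9.78119397e-05]), 'tool_pos': array([ 0.19857058, -0.6184191 ,  0.22158843]), 'tool_rot': array([ 1.79994043e+02,  9.60533584e-02, -7.21929688e+01]), 'force': array([-0.63237112,  0.61492665, -0.60266929]), 'wrist_torque': array([0.00492566, 0.02645637, 0.04314499]), 'grip_width': 0.08696196047436631}
```

View pics/side0.png

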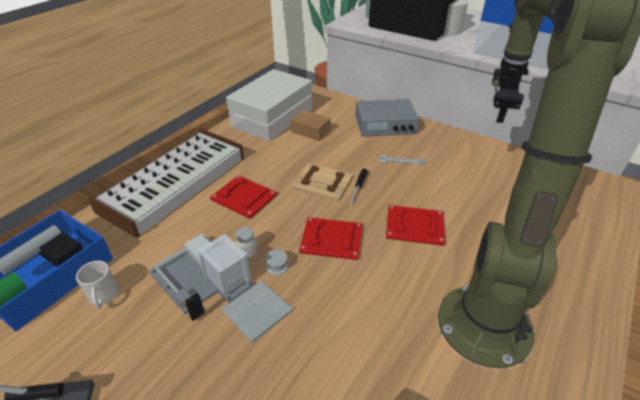

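View pics/top0.png

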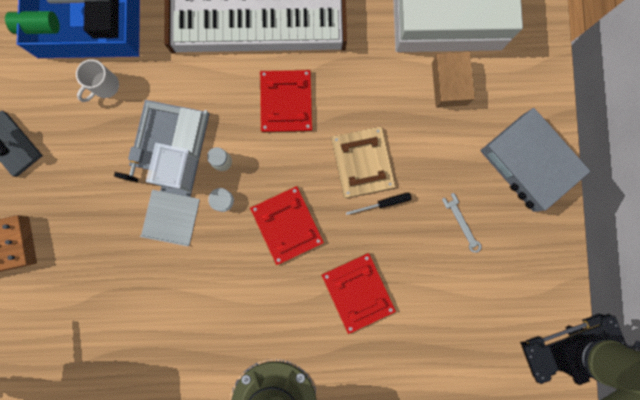

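The top view shows the feeder at about (175,165), with its plate at (170,218) towards the robot and its black handle at (126,177). The wooden nest is at about (363,162), and the red boards are look-alikes. I'll enlarge these areas.

```bash
python3 - <<'E'
import cv2
t=cv2.imread("pics/top0.png");s=cv2.imread("pics/side0.png")
cv2.imwrite("pics/t_f.png",cv2.resize(t[90:255,100:250],None,fx=3.6,fy=3.6,interpolation=cv2.INTER_CUBIC))
cv2.imwrite("pics/t_n.png",cv2.resize(t[115:215,315:435],None,fx=6,fy=6,interpolation=cv2.INTER_CUBIC))
cv2.imwrite("pics/s_f.png",cv2.resize(s[220:345,140:300],None,fx=4.5,fy=4.5,interpolation=cv2.INTER_CUBIC))
E
```

```text
(no output)
```

View pics/t_f.png

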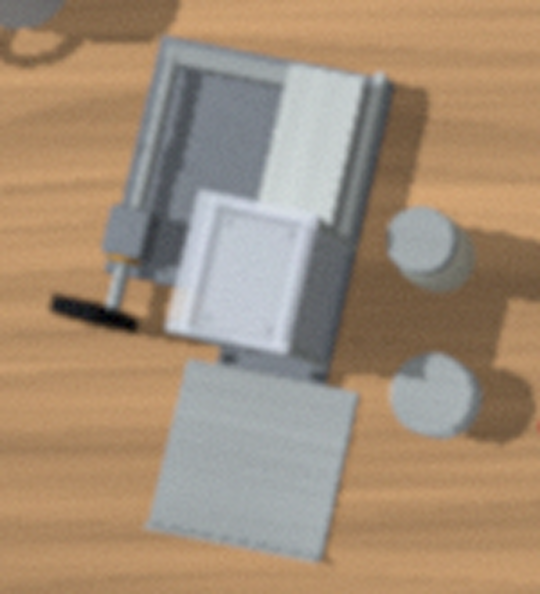

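View pics/t_n.png

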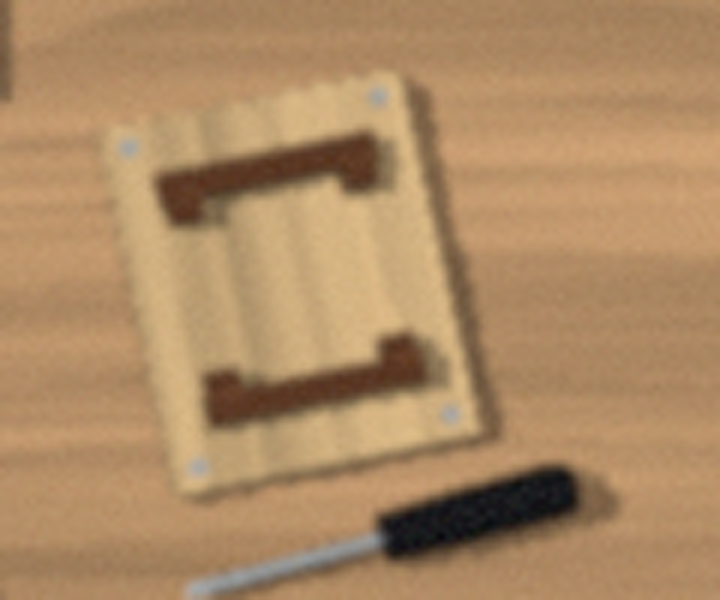

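View pics/s_f.png

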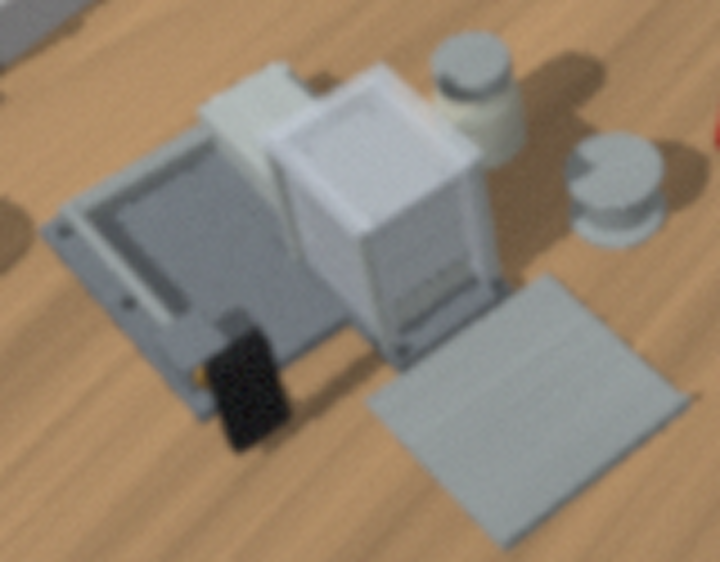

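```bash
cat > h.py <<'E'
import numpy as np
from cell import vision
from scipy.optimize import least_squares
C={n:vision.get_calibration(n) for n in("side","top")}
def proj(n,P):
    c=C[n];T=np.linalg.inv(c["pose"]);q=(T[:3,:3]@np.atleast_2d(P).T+T[:3,3:]);u=c["K"]@q
    return (u[:2]/u[2]).T
def ray(n,uv,z):
    c=C[n];d=c["pose"][:3,:3]@np.linalg.inv(c["K"])@np.array([*uv,1.]);o=c["pose"][:3,3]
    return o+d*(z-o[2])/d[2]
def w(p,L):
    x,y,a=p;c,s=np.cos(a),np.sin(a);L=np.atleast_2d(L)
    return np.c_[x+c*L[:,0]-s*L[:,1],y+s*L[:,0]+c*L[:,1],L[:,2]]
def fit(obs,p0):
    f=lambda p:np.concatenate([(proj(n,w(p,L))[0]-uv) for n,L,uv in obs])
    r=least_squares(f,p0,loss="soft_l1");return r.x,r.fun.reshape(-1,2)
E
cat > m.py <<'E'
from h import *
def t(u,v):return (u/3.6+100-.5*0,v/3.6+90)
def s(u,v):return (u/4.5+140,v/4.5+220)
F=[("top",(-.061,.065,.003),t(188,362)),("top",(-.061,-.065,.003),t(356,393)),
("side",(-.061,.065,.003),s(370,403)),("side",(-.061,-.065,.003),s(548,277)),
("top",(.0495,.042,.117),t(200,190)),("top",(-.0495,.042,.117),t(168,330)),("top",(-.0495,-.042,.117),t(290,352)),("top",(.0495,-.042,.117),t(322,218)),
("side",(-.0495,.042,.117),s(362,233)),("side",(.0495,.042,.117),s(270,147)),("side",(.0495,-.042,.117),s(378,66)),("side",(-.0495,-.042,.117),s(483,155))]
p,r=fit(F,[.5,.2,0]);print("feeder",p[:2],np.degrees(p[2]));print(r.round(1))
n=lambda u,v:(u/6+315,v/6+115)
for lab,q in(("a",[(105,128),(402,72),(490,435),(185,493)]),):
    print([ray("top",n(*k),.015).round(4) for k in q])
N=[]
# nest x along image-up (170)? image edge lengths decide
for L,uv in zip([(.085,.07),(.085,-.07),(-.085,-.07),(-.085,.07)],[(105,128),(402,72),(490,435),(185,493)]):
    N.append(("top",(*L,.015),n(*uv)))
pn,r=fit(N,[.5,-.2,0]);print("nest",pn[:2],np.degrees(pn[2]));print(r.round(1))
print("grip",w(p,[-.045,.12,.062]),"catch",w(p,[-.11,0,.003]),"handle px",proj("top",w(p,[-.045,.12,.086])),[ray("top",t(93,311),.086)])
np.save("poses.npy",[p,pn])
print("exp nest fences px",proj("side",w(pn,[0,0,.015])))
E
python3 m.py
```

```text
feeder [0.61079847 0.24219963] -12.434944851949618
[[-0.5 -0.3]
 [ 0.3  0.5]
 [-0.2 -1.1]
 [ 0.6 -1.8]
 [-0.7  0.4]
 [-1.   0.6]
 [-1.2  1.1]
 [-1.2 -0.8]
 [-0.1 -0.1]
 [-2.4 -3. ]
 [ 1.2 -1.7]
 [ 1.1 -1.2]]
[array([ 0.7003, -0.1704,  0.015 ]), array([ 0.7234, -0.3055,  0.015 ]), array([ 0.5572, -0.3391,  0.015 ]), array([ 0.5341, -0.2018,  0.015 ])]
nest [ 0.62878218 -0.25432801] 10.470593939365475
[[-0.1  0.2]
 [ 0.8 -0.6]
 [-0.2 -0.3]
 [-0.3  0.6]]
grip [[0.59269383 0.36907445 0.062     ]] catch [[0.50337894 0.26588603 0.003     ]] handle px [[120.13914963 176.14985548]] [array([0.59178686, 0.35485409, 0.086     ])]
exp nest fences px [[323.54974669 178.17399548]]
```

```bash
cat > ov.py <<'E'
from h import *
import cv2,itertools
p,pn=np.load("poses.npy")
def draw(img,n,off,k,P,pose,col):
    q=((proj(n,w(pose,P))-off)*k).round().astype(int)
    for a,b in itertools.combinations(range(len(P)),2):
        if sum(abs(np.array(P[a])-P[b])>1e-9)==1: cv2.line(img,tuple(map(int,q[a])),tuple(map(int,q[b])),col,1)
box=lambda x0,x1,y0,y1,z0,z1:[(x,y,z) for x in(x0,x1) for y in(y0,y1) for z in(z0,z1)]
B=[(box(-.19,-.061,-.065,.065,.003,.0031),p,(0,0,255)),(box(-.0495,.0495,-.042,.042,.012,.117),p,(0,255,0)),(box(-.052,-.038,.102,.138,.012,.086),p,(255,255,0)),
(box(-.085,.085,-.07,.07,0,.015),pn,(0,0,255)),(box(-.044,.044,-.032,.032,.015,.027),pn,(0,255,0))]
import sys
for n,(x0,x1,y0,y1),k,f in(("top",(100,250,90,255),3.6,"ovt"),("side",(140,300,220,345),4.5,"ovs"),("top",(315,435,115,215),6,"ovn"),("side",(280,370,150,210),8,"ovm")):
    im=cv2.imread(f"pics/{n}0.png")[y0:y1,x0:x1];im=cv2.resize(im,None,fx=k,fy=k,interpolation=cv2.INTER_CUBIC)
    for P,ps,c in B: draw(im,n,np.array([x0-.5,y0-.5])*1.0,k,P,ps,c)
    cv2.imwrite(f"pics/{f}{sys.argv[1]}.png",im)
E
python3 ov.py 0
```

```text
(no output)
```

View pics/ovt0.png

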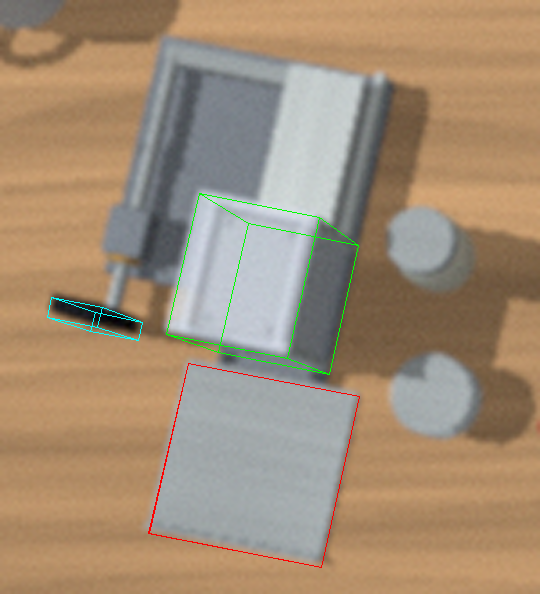

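View pics/ovs0.png

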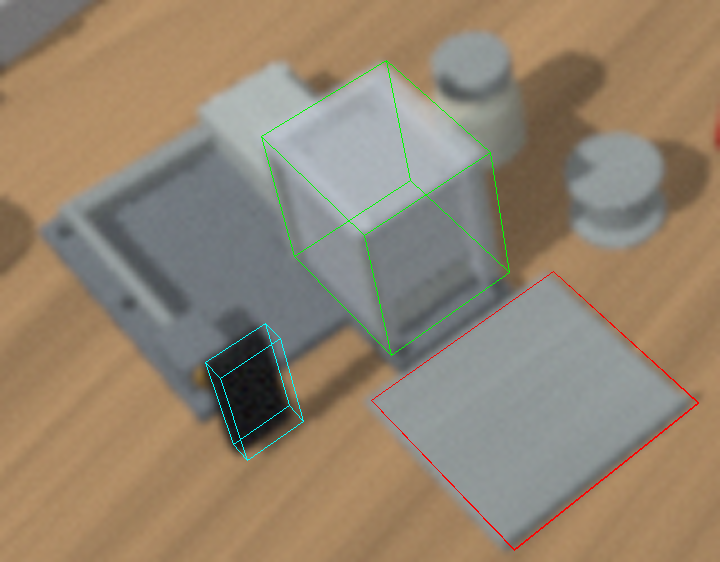

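View pics/ovn0.png

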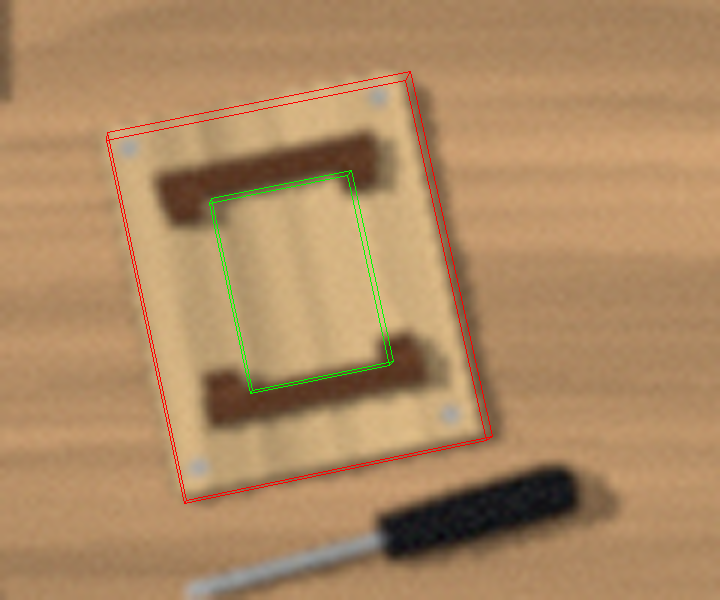

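View pics/ovm0.png

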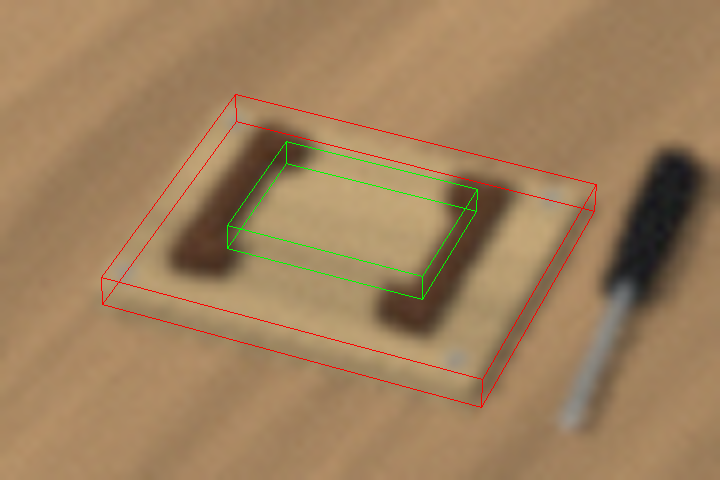

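```bash
python3 - <<'E'
import cv2
s=cv2.imread("pics/side0.png");t=cv2.imread("pics/top0.png")
def cr(im,x0,x1,y0,y1,k,f):
    c=cv2.resize(im[y0:y1,x0:x1],None,fx=k,fy=k,interpolation=cv2.INTER_CUBIC)
    c=cv2.convertScaleAbs(c,alpha=1.3,beta=-30)
    for u in range(0,c.shape[1],100):cv2.line(c,(u,0),(u,6),(0,0,255),1)
    cv2.imwrite(f,c)
cr(s,285,365,155,210,9,"pics/ns.png")
cr(t,325,405,120,205,7,"pics/nt.png")
E
```

```text
(no output)
```

View pics/ns.png

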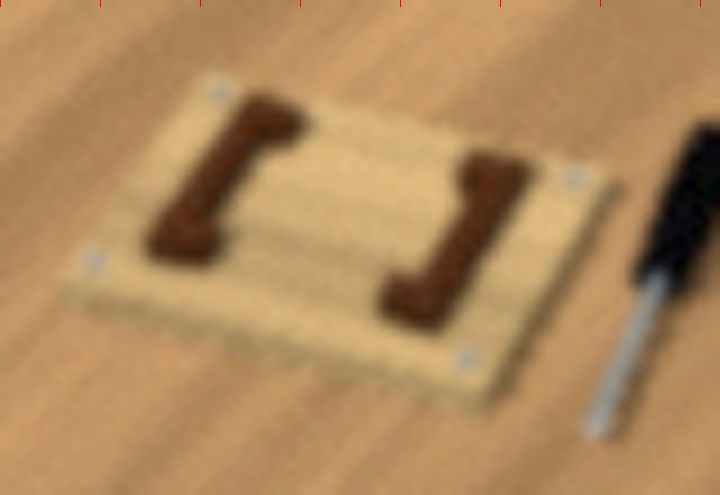

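View pics/nt.png

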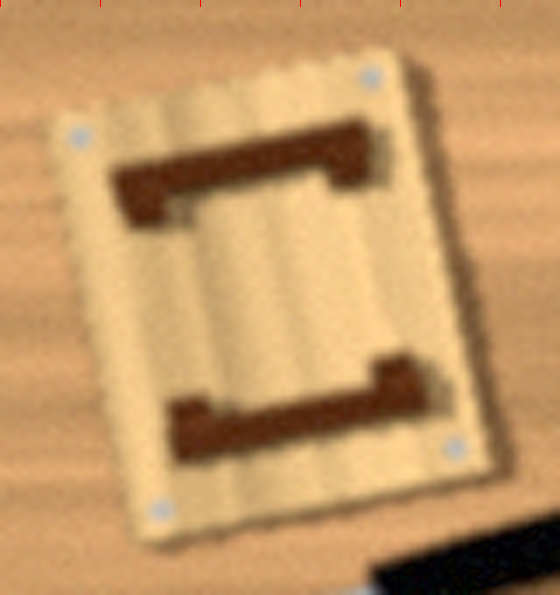

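```bash
cat > m2.py <<'E'
from h import *
T=lambda k,x,y:(lambda u,v:np.array([(u+.5)/k-.5+x,(v+.5)/k-.5+y]))
nt=T(7,325,120);ns=T(9,285,155)
sg=[(1,1),(1,-1),(-1,-1),(-1,1)]
tp=[nt(*q) for q in[(80,137),(371,77),(455,448),(161,510)]]
sp=[ns(*q) for q in[(95,262),(219,92),(575,179),(468,359)]]
for use in("top","side","both"):
    def f(v):
        o=[]
        for n,q in(("top",tp),("side",sp)):
            if use in(n,"both"):
                for s,uv in zip(sg,q):o.append(proj(n,w(v[:3],[s[0]*v[3],s[1]*v[4],.016]))[0]-uv)
        return np.concatenate(o)
    r=least_squares(f,[.62,-.25,.18,.075,.06]);print(use,r.x[:2].round(4),np.degrees(r.x[2]).round(2),r.x[3:].round(4),abs(r.fun).max().round(2))
pn=r.x[:3]
t=T(3.6,100,90);s=T(4.5,140,220)
F=[("top",(-.061,.065,.003),t(188,362)),("top",(-.061,-.065,.003),t(356,393)),("top",(-.19,.065,.003),t(149,530)),("top",(-.19,-.065,.003),t(321,564)),
("top",(.0495,.042,.117),t(200,190)),("top",(-.0495,.042,.117),t(167,331)),("top",(-.0495,-.042,.117),t(290,353)),
("top",(-.052,.138,.086),t(51,314)),("top",(-.038,.138,.086),t(54,294))]
S=[("side",(-.061,.065,.003),s(369,403)),("side",(-.061,-.065,.003),s(547,276)),("side",(-.19,.065,.003),s(507,548)),("side",(-.19,-.065,.003),s(692,402)),
("side",(-.0495,.042,.117),s(362,235)),("side",(.0495,-.042,.117),s(378,63)),
("side",(-.052,.102,.086),s(277,345)),("side",(-.052,.138,.012),s(240,452))]
for O in(F,S,F+S):
    p,r=fit(O,[.61,.24,-.2]);print("feeder",p[:2].round(4),np.degrees(p[2]).round(2),r.round(1).tolist())
np.save("poses.npy",[p,pn])
print("grip",w(p,[-.045,.12,.062]),"catch",w(p,[-.11,0,.003]))
E
python3 m2.py; python3 ov.py 1
```

```text
top [ 0.6301 -0.2499] 10.63 [0.074  0.0577] 0.03
side [ 0.6297 -0.2469] 10.74 [0.0738 0.0575] 0.1
both [ 0.6303 -0.2492] 10.66 [0.074  0.0577] 0.52
feeder [0.6126 0.2411] -12.47 [[0.3, -0.6], [1.0, 0.2], [0.1, -0.0], [0.2, 0.0], [0.1, 0.0], [0.1, -0.0], [-0.4, 0.5], [-0.9, -0.1], [-0.4, 0.0]]
feeder [0.6124 0.2446] -12.22 [[-0.6, -0.3], [0.2, -1.0], [0.5, 0.5], [0.3, 0.2], [-0.8, 0.2], [0.5, -0.4], [-0.6, -1.2], [0.4, 2.2]]
feeder [0.6127 0.2424] -12.49 [[-0.2, -0.6], [0.6, 0.1], [-0.4, -0.1], [-0.3, -0.0], [-0.4, -0.0], [-0.4, -0.1], [-0.9, 0.5], [-1.4, -0.2], [-0.9, -0.0], [-0.3, -1.0], [0.6, -1.5], [0.6, -0.1], [0.6, -0.2], [-0.4, -0.5], [1.1, -0.9], [-0.2, -2.0], [0.7, 1.4]]
grip [[0.59470771 0.36924473 0.062     ]] catch [[0.50530103 0.26613583 0.003     ]]
```

View pics/ovs1.png

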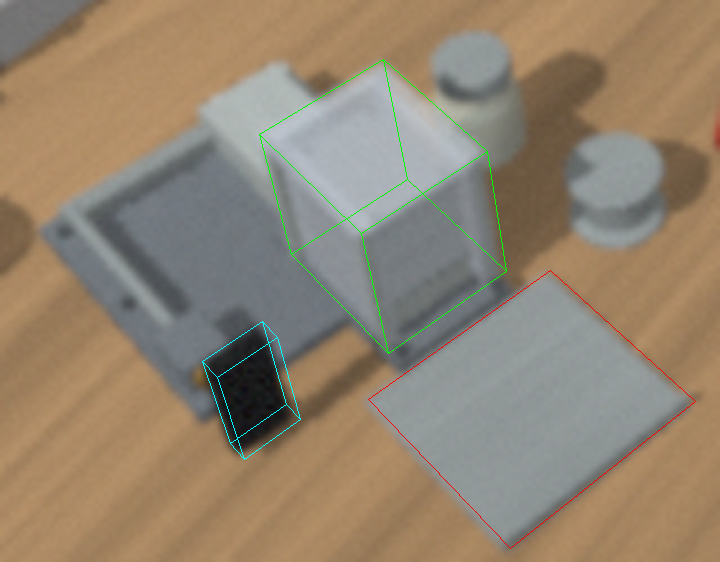

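View pics/ovn1.png

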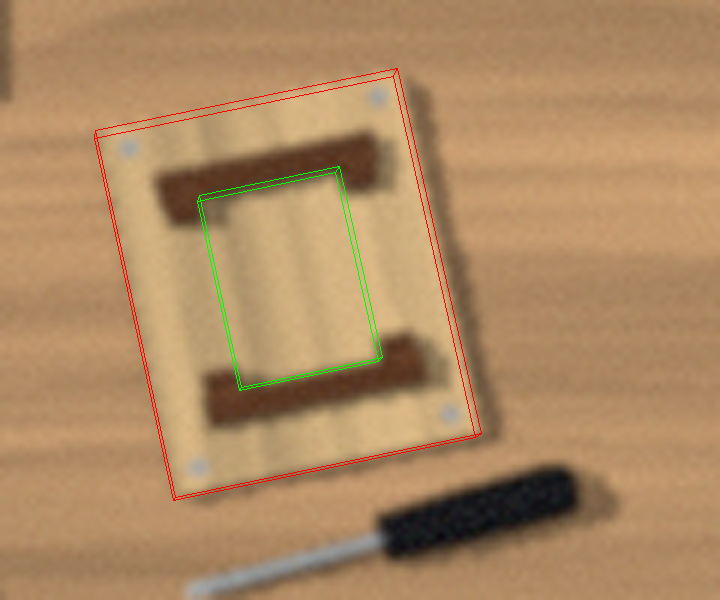

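```bash
cat > d.py <<'E'
import sys,numpy as np
from cell import sensors
from h import w
def go(x,y,z,yaw):
    o=sensors.get_obs();a=np.radians(o["tool_rot"][2]);d=np.array([x,y,z])-o["tool_pos"]
    X=np.array([np.cos(a),np.sin(a)]);Y=np.array([np.sin(a),-np.cos(a)])
    print("t",o["time_s"],"pos",o["tool_pos"].round(4),"rot",o["tool_rot"].round(2),"F",o["force"].round(1),"w",round(o["grip_width"],4))
    print("q",o["qpos"].round(1))
    print("dp",(d[:2]@X).round(4),(d[:2]@Y).round(4),(-d[2]).round(4),"turn",-((yaw-o["tool_rot"][2]+180)%360-180))
p,pn=np.load("poses.npy")
if __name__=="__main__":
    a=sys.argv
    if a[1]=="w": go(*map(float,a[2:6]))
    else:  # feeder/nest frame: x y z(mm) relyaw
        P=p if a[1]=="f" else pn
        q=w(P,[float(a[2])/1e3,float(a[3])/1e3,float(a[4])/1e3])[0]; print("target",q.round(4)); go(*q,np.degrees(P[2])+float(a[5]))
E
python3 -m inch '{"dp":[[-0.03,-0.0434,0],[-0.03,-0.0434,0],[-0.03,-0.0434,0],[-0.03,-0.0434,0],[-0.03,-0.0434,0]],"turn":[0,0,0,0,0]}' -1
python3 -m inch '{"dp":[[-0.03,-0.0434,0],[-0.03,-0.0434,0],[-0.03,-0.0434,0],[-0.03,-0.0434,0],[-0.03,-0.0434,0]],"turn":[0,0,0,0,0]}'
python3 -m inch '{"dp":[[-0.052,-0.0245,0],[-0.052,-0.0245,0],[-0.052,-0.0245,0],[-0.052,-0.0245,0],[-0.052,-0.0245,0],[0,0,0]],"turn":[0,0,0,0,0,0]}'
python3 d.py f -45 120 220 0
```

```text
time_s: 0.72
tool_pos: [0.3602, -0.408, 0.2222]
tool_rot: [180.0, 0.0, -72.2]
force: [0.5, -0.9, -0.1]
grip_width: 0.0873
time_s: 1.35
tool_pos: [0.5208, -0.1991, 0.2222]
tool_rot: [180.0, 0.0, -72.2]
force: [0.5, 0.1, 0.9]
grip_width: 0.0871
time_s: 2.1
tool_pos: [0.5564, 0.0913, 0.2224]
tool_rot: [-180.0, 0.2, -71.6]
force: [0.3, -0.2, -0.1]
grip_width: 0.087
target [0.5947 0.3692 0.22  ]
t 2.1 pos [0.5564 0.0913 0.2224] rot [-179.97    0.18  -71.62] F [ 0.3 -0.2 -0.1] w 0.087
q [ 22.   10.9 -38.2  94.6   6.7  76.9 -88.8]
dp -0.2517 -0.124 0.0024 turn -59.13042974913114
```

```bash

python3 -m inch '{"dp":[[-0.05,-0.0248,0],[-0.05,-0.0248,0],[-0.05,-0.0248,0],[-0.05,-0.0248,0],[-0.05,-0.0248,0],[0,0,0]],"turn":[0,0,0,0,0,0]}'
python3 -m inch '{"dp":[[0,0,0],[0,0,0],[0,0,0],[0,0,0],[0,0,0],[0,0,0],[0,0,0]],"turn":[-10,-10,-10,-10,-10,-9.1,0]}'
python3 d.py f -45 120 46 0
```

```text
time_s: 2.85
tool_pos: [0.5964, 0.3655, 0.2207]
tool_rot: [179.8, 0.2, -71.8]
force: [-0.7, -0.1, -0.3]
grip_width: 0.0868
time_s: 3.72
tool_pos: [0.5997, 0.3582, 0.2219]
tool_rot: [179.9, 0.0, -13.3]
force: [1.2, -0.2, -0.2]
grip_width: 0.0871
target [0.5947 0.3692 0.046 ]
t 3.725 pos [0.5997 0.3582 0.2219] rot [179.9    0.   -13.31] F [ 1.2 -0.2 -0.2] w 0.0871
q [  0.7  33.2 -52.1  73.8  25.8  85.  -62.1]
dp -0.0074 -0.0096 0.1759 turn -0.8275103236420591
```

```bash

python3 -m inch '{"dp":[[-0.0037,-0.0048,0.02],[-0.0037,-0.0048,0.04],[0,0,0.04],[0,0,0.02],[0,0,0]],"turn":[-0.8,0,0,0,0]}'
python3 d.py f -45 120 46 0
python3 - <<'E'
from cell import vision
import cv2
for n,(x0,x1,y0,y1) in(("top",(80,230,100,240)),("side",(130,290,200,330))):
    im=vision.read_camera(n);cv2.imwrite(f"pics/{n}1.png",im)
    cv2.imwrite(f"pics/{n}1c.png",cv2.resize(im[y0:y1,x0:x1],None,fx=4,fy=4,interpolation=cv2.INTER_CUBIC))
E
```

```text
time_s: 4.35
tool_pos: [0.5929, 0.3705, 0.1004]
tool_rot: [179.8, 0.1, -12.3]
force: [0.2, -0.3, -0.1]
grip_width: 0.087
target [0.5947 0.3692 0.046 ]
t 4.35 pos [0.5929 0.3705 0.1004] rot [ 1.7985e+02  1.3000e-01 -1.2320e+01] F [ 0.2 -0.3 -0.1] w 0.087
q [ -0.5  38.  -49.9  81.8  29.4  73.9 -64.9]
dp 0.002 0.0008 0.0544 turn 0.16644134512779374
```

View pics/top1c.png

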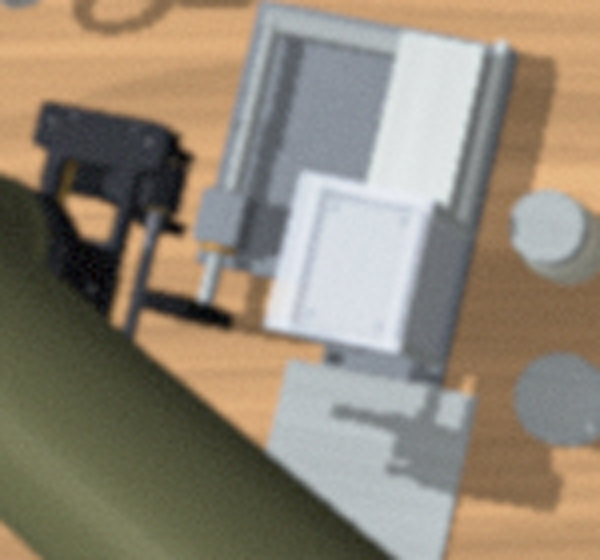

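View pics/side1c.png

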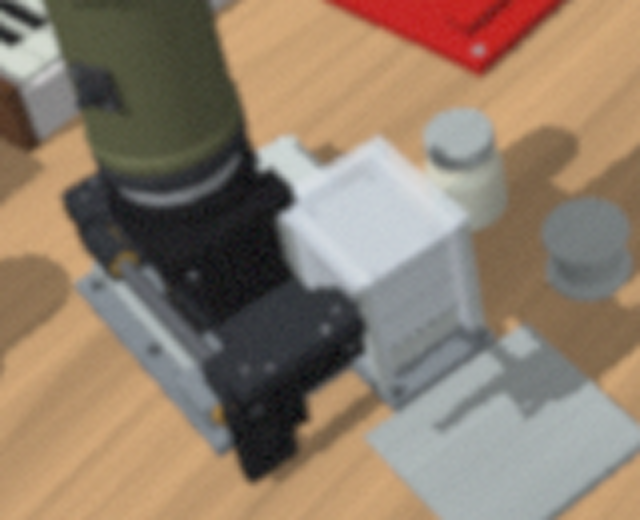

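The gripper sits over the handle at about (185,305) in the top crop, with jaws along the pull direction and the body clear of the tower. Next I descend and close.

```bash

python3 -m inch '{"dp":[[0.001,0.0008,0.015],[0.001,0,0.015],[0,0,0.015],[0,0,0.009],[0,0,0]],"turn":[0,0,0,0,0]}'
python3 -m inch '{"dp":[[0,0,0],[0,0,0],[0,0,0],[0,0,0],[0,0,0],[0,0,0],[0,0,0],[0,0,0]],"turn":[0,0,0,0,0,0,0,0]}' 1 30
python3 d.py f -45 120 46 0
```

```text
time_s: 5.08
tool_pos: [0.595, 0.3698, 0.0472]
tool_rot: [179.9, 0.1, -12.3]
force: [0.2, -0.8, 0.6]
grip_width: 0.0868
time_s: 6.08
tool_pos: [0.596, 0.3701, 0.0485]
tool_rot: [180.0, -0.0, -12.3]
force: [6.4, -0.9, -3.5]
grip_width: 0.0145
target [0.5947 0.3692 0.046 ]
t 6.075 pos [0.596  0.3701 0.0485] rot [ 1.800e+02 -5.000e-02 -1.229e+01] F [ 6.4 -0.9 -3.5] w 0.0145
q [ -1.1  40.8 -48.4  84.1  31.5  69.3 -66.1]
dp -0.0011 0.0011 0.0025 turn 0.19835111299894947
```

```bash

python3 -m inch '{"dp":[[-0.008,0,0],[-0.008,0,0],[-0.008,0,0],[-0.008,0,0],[-0.008,0,0]],"turn":[0,0,0,0,0]}' 1 50
python3 -m inch '{"dp":[[-0.008,0,0],[-0.008,0,0],[-0.008,0,0],[-0.008,0,0],[-0.008,0,0]],"turn":[0,0,0,0,0]}'
python3 d.py f -155 120 46 0
```

```text
time_s: 6.7
tool_pos: [0.5632, 0.3775, 0.0485]
tool_rot: [-179.7, -0.5, -12.5]
force: [16.3, 3.1, -8.7]
grip_width: 0.0138
time_s: 7.32
tool_pos: [0.5246, 0.3863, 0.0485]
tool_rot: [-179.7, -0.5, -12.5]
force: [15.7, 4.0, -11.1]
grip_width: 0.0136
target [0.4873 0.393  0.046 ]
t 7.325 pos [0.5246 0.3863 0.0485] rot [-179.69   -0.54  -12.55] F [ 15.7   4.  -11.1] w 0.0136
q [ -1.2  35.5 -50.6  92.7  29.9  65.5 -71.7]
dp -0.0379 0.0015 0.0025 turn -0.0608925391531443
```

```bash

python3 -m inch '{"dp":[[-0.008,0,0],[-0.008,0,0],[-0.008,0,0],[-0.008,0.0005,0]],"turn":[0,0,0,0]}'
python3 -m inch '{"dp":[[-0.005,0,0],[-0.003,0,0],[0,0,0]],"turn":[0,0,0]}'
python3 d.py f -155 120 46 0
```

```text
time_s: 7.82
tool_pos: [0.4931, 0.3934, 0.0485]
tool_rot: [-179.6, -0.5, -12.5]
force: [16.5, 6.7, -12.5]
grip_width: 0.0136
time_s: 8.2
tool_pos: [0.4894, 0.3942, 0.0485]
tool_rot: [-179.5, -0.8, -12.6]
force: [25.0, 6.2, -15.5]
grip_width: 0.0139
target [0.4873 0.393  0.046 ]
t 8.2 pos [0.4894 0.3942 0.0485] rot [-179.5    -0.82  -12.63] F [ 25.    6.2 -15.5] w 0.0139
q [ -1.6  33.  -51.8  96.5  29.   63.9 -74.4]
dp -0.0018 0.0016 0.0025 turn -0.1469866170255898
```

```bash

python3 -m inch '{"dp":[[-0.002,0,0],[-0.002,0,0],[0,0,0],[0,0,0]],"turn":[0,0,0,0]}'
python3 - <<'E'
from cell import vision
import cv2
for n,(x0,x1,y0,y1) in(("top",(80,230,100,250)),("side",(130,310,200,350))):
    im=vision.read_camera(n);cv2.imwrite(f"pics/{n}2.png",im)
    cv2.imwrite(f"pics/{n}2c.png",cv2.resize(im[y0:y1,x0:x1],None,fx=4,fy=4,interpolation=cv2.INTER_CUBIC))
E
```

```text
time_s: 8.7
tool_pos: [0.4894, 0.3942, 0.0486]
tool_rot: [-179.4, -1.1, -12.8]
force: [33.0, 7.1, -21.3]
grip_width: 0.0136
```

View pics/top2c.png

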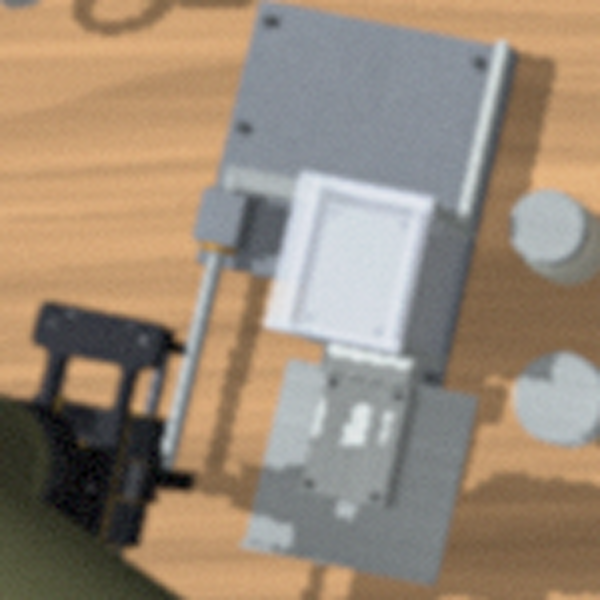

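View pics/side2c.png

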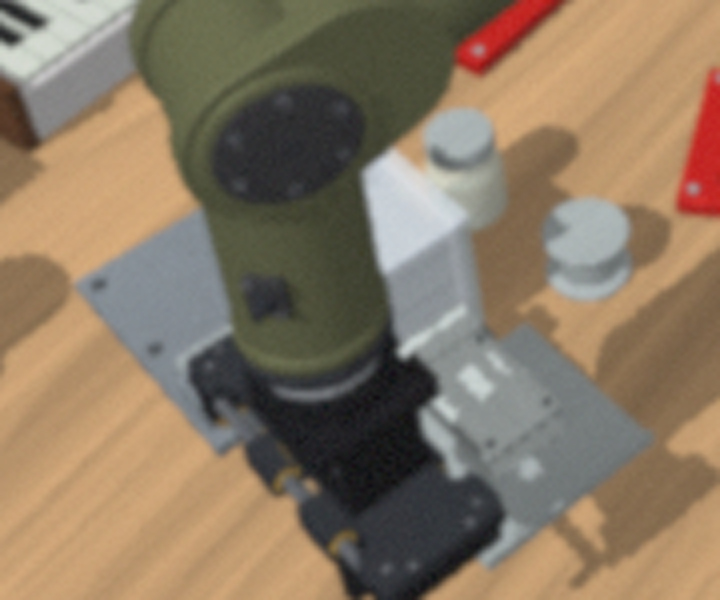

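The case lies on the plate at about (355,435) in the top crop, and the handle is at its stop. Now I ease it back.

```bash

python3 -m inch '{"dp":[[0.007,0,0],[0.007,0,0],[0.007,0,0],[0.007,0,0],[0.007,0,0],[0.007,0,0],[0.007,0,0],[0.007,0,0]],"turn":[0,0,0,0,0,0,0,0]}'
python3 -m inch '{"dp":[[0.007,0,0],[0.007,0,0],[0.007,0,0],[0.007,0,0],[0.007,0,0]],"turn":[0,0,0,0,0]}'
python3 d.py f -45 120 46 0
```

```text
time_s: 9.8
tool_pos: [0.5335, 0.3842, 0.0485]
tool_rot: [-179.7, -0.3, -12.4]
force: [9.5, 4.9, -6.6]
grip_width: 0.0134
time_s: 10.42
tool_pos: [0.5662, 0.3768, 0.0485]
tool_rot: [-179.8, -0.2, -12.4]
force: [5.8, 2.1, -3.6]
grip_width: 0.0135
target [0.5947 0.3692 0.046 ]
t 10.425 pos [0.5662 0.3768 0.0485] rot [-179.82   -0.21  -12.4 ] F [ 5.8  2.1 -3.6] w 0.0135
q [ -1.   38.5 -49.3  87.9  30.8  67.6 -68.3]
dp 0.0295 0.0013 0.0025 turn 0.08939887788915257
```

```bash

python3 -m inch '{"dp":[[0.006,0,0],[0.006,0,0],[0.006,0,0],[0.005,0,0],[0.003,0,0]],"turn":[0,0,0,0,0]}'
python3 -m inch '{"dp":[[0.002,0,0],[0.002,0,0],[0.002,0,0],[0,0,0]],"turn":[0,0,0,0]}'
python3 d.py f -45 120 46 0
```

```text
time_s: 11.05
tool_pos: [0.5925, 0.3709, 0.0485]
tool_rot: [-179.8, -0.3, -12.4]
force: [8.0, 3.2, -4.2]
grip_width: 0.0135
time_s: 11.55
tool_pos: [0.5967, 0.3699, 0.0485]
tool_rot: [-179.9, -0.2, -12.4]
force: [7.0, 1.9, -3.5]
grip_width: 0.0137
target [0.5947 0.3692 0.046 ]
t 11.55 pos [0.5967 0.3699 0.0485] rot [-1.7987e+02 -1.7000e-01 -1.2380e+01] F [ 7.   1.9 -3.5] w 0.0137
q [ -1.   40.7 -48.4  84.2  31.5  69.  -66.1]
dp -0.0018 0.0011 0.0025 turn 0.10280682383248063
```

```bash

python3 -m inch '{"dp":[[0.002,0,0],[0.002,0,0],[0,0,0]],"turn":[0,0,0]}'
python3 -m inch '{"dp":[[0.002,0,0],[0,0,0],[0,0,0]],"turn":[0,0,0]}'
python3 d.py f -45 120 46 0
```

```text
time_s: 11.92
tool_pos: [0.5967, 0.3699, 0.0485]
tool_rot: [180.0, 0.1, -12.2]
force: [-3.9, 2.0, 0.3]
grip_width: 0.0135
time_s: 12.3
tool_pos: [0.5968, 0.3698, 0.0485]
tool_rot: [179.9, 0.3, -12.2]
force: [-8.4, -0.2, 2.1]
grip_width: 0.0137
target [0.5947 0.3692 0.046 ]
t 12.3 pos [0.5968 0.3698 0.0485] rot [179.9    0.29 -12.16] F [-8.4 -0.2  2.1] w 0.0137
q [ -1.1  41.  -48.4  83.7  31.4  69.7 -65.7]
dp -0.0019 0.001 0.0025 turn 0.3224401951945879
```

```bash

python3 -m inch '{"dp":[[0,0,0],[0,0,0],[0,0,0],[0,0,0],[0,0,0],[0,0,0]],"turn":[0,0,0,0,0,0]}' -1
python3 -m inch '{"dp":[[0,0,-0.02],[0,0,-0.04],[0,0,-0.04],[0,0,-0.04],[0,0,-0.03],[0,0,0]],"turn":[0,0,0,0,0,0]}'
python3 d.py f -110 0 200 90
```

```text
time_s: 13.05
tool_pos: [0.6005, 0.3686, 0.0485]
tool_rot: [180.0, -0.0, -12.3]
force: [-0.3, -0.6, 0.2]
grip_width: 0.0656
time_s: 13.8
tool_pos: [0.6013, 0.3703, 0.2234]
tool_rot: [-179.7, -0.3, -12.3]
force: [0.7, -0.2, -0.8]
grip_width: 0.087
target [0.5053 0.2661 0.2   ]
t 13.8 pos [0.6013 0.3703 0.2234] rot [-179.71   -0.27  -12.28] F [ 0.7 -0.2 -0.8] w 0.087
q [ -0.4  33.8 -52.2  72.8  26.3  85.  -61.9]
dp -0.0716 0.1222 0.0234 turn -89.79270362368345
```

```bash

python3 -m inch '{"dp":[[0,0,0],[0,0,0],[0,0,0],[0,0,0],[0,0,0]],"turn":[-10,-10,-10,-10,-10]}'
python3 -m inch '{"dp":[[0,0,0],[0,0,0],[0,0,0],[0,0,0],[0,0,0]],"turn":[-10,-10,-10,-9.8,0]}'
python3 d.py f -110 0 200 90
python3 - <<'E'
from cell import vision
import cv2
for n,(x0,x1,y0,y1) in(("top",(90,240,100,250)),("side",(150,310,210,340))):
    im=vision.read_camera(n);cv2.imwrite(f"pics/{n}3.png",im)
    cv2.imwrite(f"pics/{n}3c.png",cv2.resize(im[y0:y1,x0:x1],None,fx=4,fy=4,interpolation=cv2.INTER_CUBIC))
E
```

```text
time_s: 14.42
tool_pos: [0.6, 0.3684, 0.218]
tool_rot: [180.0, 0.1, 38.1]
force: [0.6, 0.1, 0.5]
grip_width: 0.0869
time_s: 15.05
tool_pos: [0.6001, 0.3684, 0.2179]
tool_rot: [-179.9, 0.0, 77.4]
force: [0.3, -0.1, 0.1]
grip_width: 0.087
target [0.5053 0.2661 0.2   ]
t 15.05 pos [0.6001 0.3684 0.2179] rot [-1.7993e+02  3.0000e-02  7.7420e+01] F [ 0.3 -0.1  0.1] w 0.087
q [  6.7  41.5 -68.4  72.8  38.   89.3  21.5]
dp -0.1205 -0.0703 0.0179 turn -0.09754155295627243
```

View pics/top3c.png

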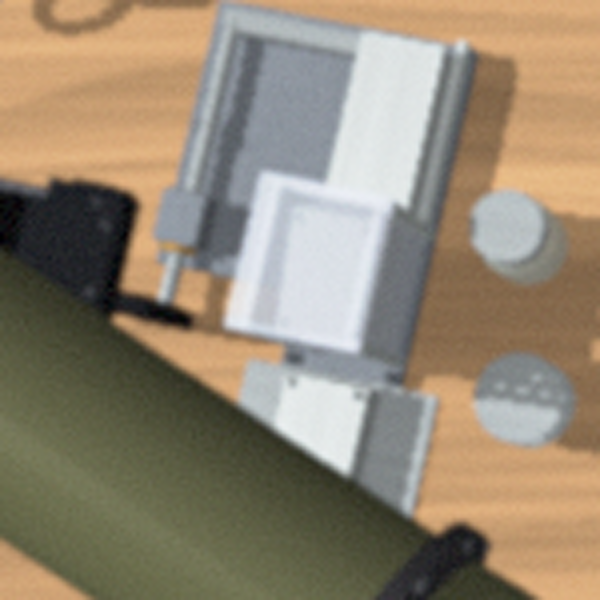

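View pics/side3c.png

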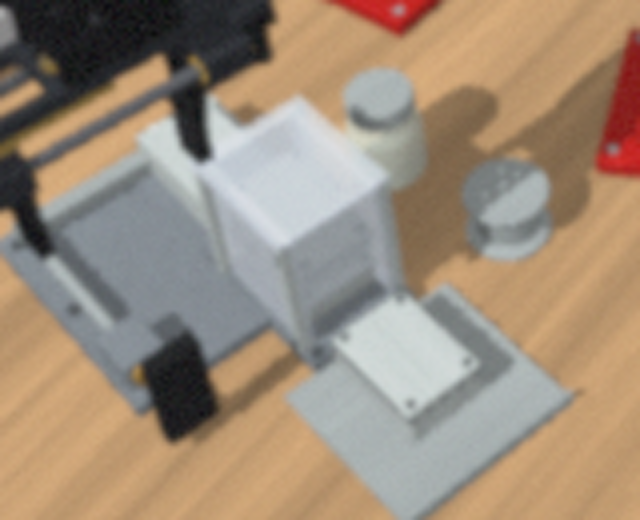

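```bash
cat > m3.py <<'E'
from h import *
T=lambda k,x,y:(lambda u,v:np.array([(u+.5)/k-.5+x,(v+.5)/k-.5+y]))
s=T(4,150,210);t=T(4,90,100)
S=[("side",(.04,.028,.033),s(331,344)),("side",(.04,-.028,.033),s(402,296)),("side",(-.04,-.028,.033),s(480,357)),("side",(-.04,.028,.033),s(412,417))]
Tt=[("top",(.04,.028,.033),t(282,374)),("top",(.04,-.028,.033),t(369,390))]
p,pn=np.load("poses.npy")
for O in(S,S+Tt):
    c,r=fit(O,[.505,.266,-.2]);print(c[:2],np.degrees(c[2]),r.round(1).tolist())
    R=np.array([[np.cos(p[2]),np.sin(p[2])],[-np.sin(p[2]),np.cos(p[2])]]);print("in feeder",R@(c[:2]-p[:2]))
E
python3 m3.py
```

```text
[0.50834771 0.26854408] -10.066141577540662 [[-0.2, -0.3], [-0.7, -1.3], [0.6, 1.1], [0.3, 0.2]]
in feeder [-0.10754604  0.00300999]
[0.50866258 0.26743543] -11.149855038202798 [[0.1, -1.0], [-0.2, -1.7], [0.7, 1.1], [0.1, -0.1], [-0.3, 0.1], [-1.0, -0.2]]
in feeder [-0.10699893  0.00199563]
```

```bash
python3 d.py w 0.508 0.267 0.12 78
python3 -m inch '{"dp":[[-0.03,-0.0168,0],[-0.03,-0.0168,0],[-0.03,-0.0168,0],[-0.03,-0.0168,0],[0,0,0]],"turn":[-0.6,0,0,0,0]}'
python3 d.py w 0.508 0.267 0.12 78
```

```text
t 15.15 pos [0.6002 0.3685 0.2182] rot [-1.7998e+02  2.0000e-02  7.7340e+01] F [0.  0.2 0.2] w 0.0869
q [  6.7  41.5 -68.3  72.8  38.   89.3  21.4]
dp -0.1193 -0.0677 0.0982 turn -0.6600105187972929
time_s: 15.78
tool_pos: [0.5091, 0.263, 0.2184]
tool_rot: [179.9, 0.2, 77.8]
force: [-0.1, -0.6, -0.4]
grip_width: 0.0868
t 15.775 pos [0.5091 0.263  0.2184] rot [179.89   0.2   77.85] F [-0.1 -0.6 -0.4] w 0.0868
q [ 29.5  26.6 -76.7  92.9  26.3  81.6  27.9]
dp 0.0037 -0.002 0.0984 turn -0.15208363435422712
```

```bash

python3 -m inch '{"dp":[[0.002,-0.001,0.03],[0.002,-0.001,0.03],[0,0,0]],"turn":[0,0,0]}'
python3 d.py w 0.508 0.267 0.12 78
```

```text
time_s: 16.15
tool_pos: [0.5075, 0.2695, 0.1568]
tool_rot: [-179.8, 0.1, 78.1]
force: [-0.1, -0.4, 1.1]
grip_width: 0.0871
t 16.15 pos [0.5075 0.2695 0.1568] rot [-1.7984e+02  1.1000e-01  7.8100e+01] F [-0.1 -0.4  1.1] w 0.0871
q [ 26.8  29.6 -73.8  97.1  29.2  76.   25.6]
dp -0.0024 0.001 0.0368 turn 0.09942043671463807
```

```bash

python3 -m inch '{"dp":[[-0.002,0.001,0.03],[0,0,0.03],[0,0,0.03],[0,0,0.01],[0,0,0]],"turn":[0,0,0,0,0]}'
python3 d.py w 0.508 0.267 0.01 78
python3 - <<'E'
from cell import vision
import cv2
for n,(x0,x1,y0,y1) in(("side",(150,310,210,340)),):
    im=vision.read_camera(n);cv2.imwrite(f"pics/{n}4.png",im)
    cv2.imwrite(f"pics/{n}4c.png",cv2.resize(im[y0:y1,x0:x1],None,fx=4,fy=4,interpolation=cv2.INTER_CUBIC))
E
```

```text
time_s: 16.77
tool_pos: [0.5095, 0.2681, 0.0592]
tool_rot: [180.0, -0.0, 78.1]
force: [0.3, 0.6, 0.1]
grip_width: 0.0875
t 16.775 pos [0.5095 0.2681 0.0592] rot [ 1.7999e+02 -4.0000e-02  7.8100e+01] F [0.3 0.6 0.1] w 0.0875
q [ 22.8  34.9 -68.  102.7  35.2  67.1  21.8]
dp -0.0014 -0.0012 0.0492 turn 0.10092397352633498
```

View pics/side4c.png

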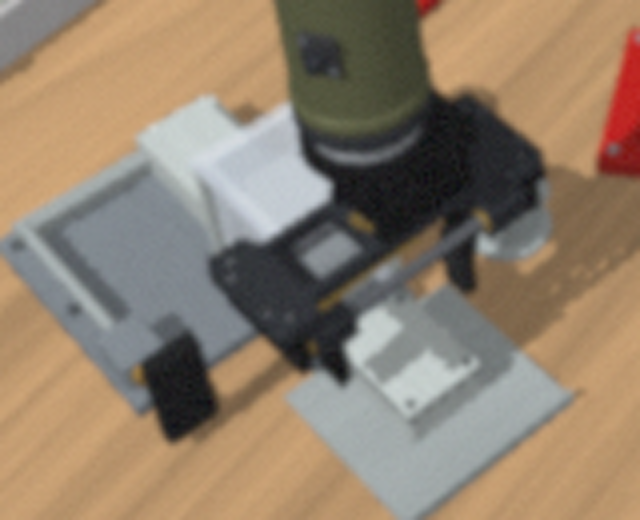

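```bash

python3 -m inch '{"dp":[[-0.001,-0.001,0.015],[0,0,0.015],[0,0,0.012],[0,0,0.007],[0,0,0]],"turn":[0,0,0,0,0]}'
python3 d.py w 0.508 0.267 0.01 78
python3 -m inch '{"dp":[[0,0,0],[0,0,0],[0,0,0],[0,0,0],[0,0,0],[0,0,0],[0,0,0],[0,0,0]],"turn":[0,0,0,0,0,0,0,0]}' 1 30
python3 d.py w 0.508 0.267 0.01 78
```

```text
time_s: 17.45
tool_pos: [0.5074, 0.2666, 0.0088]
tool_rot: [-179.9, 0.0, 78.1]
force: [0.2, -0.4, 0.2]
grip_width: 0.0872
t 17.45 pos [0.5074 0.2666 0.0088] rot [-1.7994e+02  3.0000e-02  7.8120e+01] F [ 0.2 -0.4  0.2] w 0.0872
q [ 20.5  37.9 -64.5 104.9  38.6  62.8  19.6]
dp 0.0005 0.0005 -0.0012 turn 0.12136644299198451
time_s: 18.45
tool_pos: [0.508, 0.2667, 0.0096]
tool_rot: [180.0, 0.0, 78.1]
force: [0.5, -1.6, 1.9]
grip_width: 0.0558
t 18.45 pos [0.508  0.2667 0.0096] rot [179.99   0.    78.11] F [ 0.5 -1.6  1.9] w 0.0558
q [ 20.5  37.9 -64.6 104.9  38.6  62.8  19.6]
dp 0.0003 -0.0 -0.0004 turn 0.10983574998408585
```

```bash

python3 -m inch '{"dp":[[0,0,-0.01],[0,0,-0.015],[0,0,-0.02],[0,0,-0.02],[0,0,0]],"turn":[0,0,0,0,0]}' 1 35
python3 -m inch '{"dp":[[0,0,-0.02],[0,0,-0.02],[0,0,-0.02],[0,0,-0.01],[0,0,0]],"turn":[0,0,0,0,0]}' 
python3 d.py n 0 0 135 90
```

```text
time_s: 19.08
tool_pos: [0.5092, 0.2676, 0.0769]
tool_rot: [179.8, -0.1, 78.1]
force: [-0.5, 0.5, -1.7]
grip_width: 0.0559
time_s: 19.7
tool_pos: [0.5083, 0.2669, 0.1454]
tool_rot: [179.9, -0.0, 78.1]
force: [-0.3, 0.5, -2.0]
grip_width: 0.0557
target [ 0.6303 -0.2492  0.135 ]
t 19.7 pos [0.5083 0.2669 0.1454] rot [ 1.7992e+02 -4.0000e-02  7.8100e+01] F [-0.3  0.5 -2. ] w 0.0557
q [ 26.8  29.7 -73.1  98.2  29.6  74.5  25.6]
dp -0.4799 0.2258 0.0104 turn -22.56783303525657
```

```bash

python3 -m inch '{"dp":[[-0.015,0.007,0],[-0.03,0.0141,0],[-0.03,0.0141,0],[-0.03,0.0141,0]],"turn":[0,0,0,0]}' 
python3 d.py n 0 0 135 90|grep q
```

```text
time_s: 20.2
tool_pos: [0.5341, 0.1525, 0.1437]
tool_rot: [-179.9, 0.0, 78.1]
force: [0.4, 1.1, -1.8]
grip_width: 0.056
q [ 41.3  27.7 -74.6 100.7  27.8  73.5  38.1]
```

```bash

python3 -m inch '{"dp":[[-0.03,0.0141,0],[-0.03,0.0141,0],[-0.03,0.0141,0],[-0.03,0.0141,0]],"turn":[0,0,0,0]}' 
python3 d.py n 0 0 135 90
```

```text
time_s: 20.7
tool_pos: [0.5646, 0.0234, 0.1437]
tool_rot: [-179.9, 0.0, 78.1]
force: [0.2, -0.5, -1.6]
grip_width: 0.0556
target [ 0.6303 -0.2492  0.135 ]
t 20.7 pos [0.5646 0.0234 0.1437] rot [-1.7993e+02  3.0000e-02  7.8100e+01] F [ 0.2 -0.5 -1.6] w 0.0556
q [ 53.5  29.1 -74.1  99.4  29.1  74.1  51. ]
dp -0.2532 0.1205 0.0087 turn -22.558108481115653
```

```bash

python3 -m inch '{"dp":[[-0.03,0.0141,0],[-0.03,0.0141,0],[-0.03,0.0141,0],[-0.03,0.0141,0]],"turn":[0,0,0,0]}' 
python3 d.py n 0 0 135 90|grep q
python3 -m inch '{"dp":[[-0.03,0.0141,0],[-0.03,0.0141,0],[-0.03,0.0141,0],[-0.02,0.0141,0],[0,0,0]],"turn":[0,0,0,0,0]}' 
python3 d.py n 0 0 135 90
```

```text
time_s: 21.2
tool_pos: [0.595, -0.1055, 0.1436]
tool_rot: [-179.9, 0.0, 78.1]
force: [-0.3, -0.2, -2.0]
grip_width: 0.0555
q [ 60.2  33.5 -70.9  93.9  32.4  76.3  62.3]
time_s: 21.82
tool_pos: [0.6275, -0.2264, 0.1429]
tool_rot: [-179.9, 0.0, 77.9]
force: [-1.0, -0.0, -2.5]
grip_width: 0.0559
target [ 0.6303 -0.2492  0.135 ]
t 21.825 pos [ 0.6275 -0.2264  0.1429] rot [-179.9     0.     77.87] F [-1.  -0.  -2.5] w 0.0559
q [ 62.   39.6 -66.4  84.5  36.4  79.8  71.8]
dp -0.0217 0.0075 0.0079 turn -22.797191345787894
```

```bash

python3 -m inch '{"dp":[[-0.01,0.0035,0],[-0.0117,0.004,0],[0,0,0],[0,0,0],[0,0,0]],"turn":[0,0,-7.6,-7.6,-7.6]}' 
python3 -m inch '{"dp":[[0,0,0.02],[0,0,0.02],[0,0,0.01],[0,0,0]],"turn":[0,0,0,0]}' 
python3 d.py n 0 0 60 90
python3 - <<'E'
from cell import vision
import cv2
for n,(x0,x1,y0,y1) in(("top",(305,425,110,220)),("side",(270,390,130,230))):
    im=vision.read_camera(n);cv2.imwrite(f"pics/{n}5.png",im)
    cv2.imwrite(f"pics/{n}5c.png",cv2.resize(im[y0:y1,x0:x1],None,fx=5,fy=5,interpolation=cv2.INTER_CUBIC))
E
```

```text
time_s: 22.45
tool_pos: [0.6307, -0.2468, 0.1446]
tool_rot: [-180.0, 0.0, 101.2]
force: [-0.6, 0.5, -2.1]
grip_width: 0.0558
time_s: 22.95
tool_pos: [0.63, -0.2463, 0.093]
tool_rot: [-179.9, -0.1, 100.9]
force: [-0.4, 0.0, -1.6]
grip_width: 0.0558
target [ 0.6303 -0.2492  0.06  ]
t 22.95 pos [ 0.63   -0.2463  0.093 ] rot [-1.7988e+02 -5.0000e-02  1.0088e+02] F [-0.4  0.  -1.6] w 0.0558
q [ 63.5  45.4 -68.   85.7  42.4  77.8  93.2]
dp -0.0029 -0.0003 0.033 turn 0.22043871037561757
```

View pics/top5c.png

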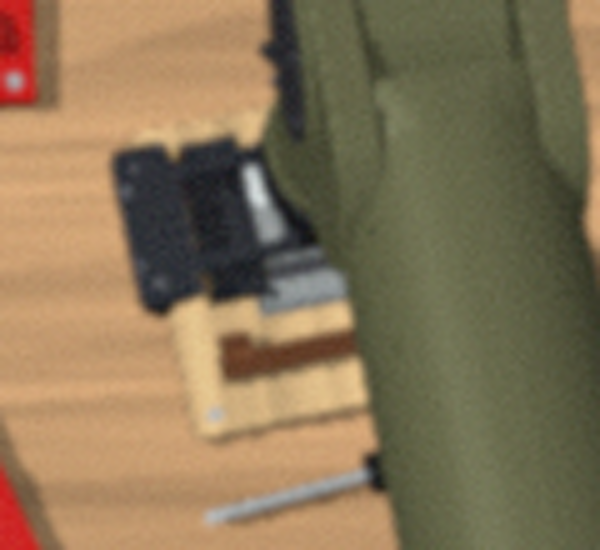

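View pics/side5c.png

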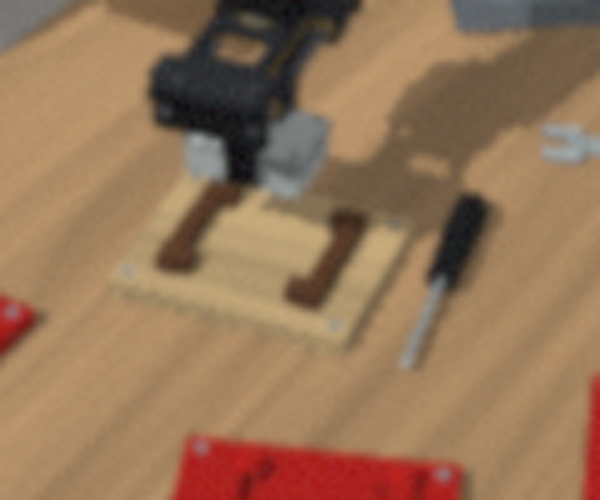

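```bash
cat > ovc.py <<'E'
from h import *
import cv2,sys,itertools
from cell import sensors
img,out,dx=sys.argv[1],sys.argv[2],float(sys.argv[3])/1e3
o=sensors.get_obs();tp=o["tool_pos"];a=np.radians(o["tool_rot"][2]-90)
p,pn=np.load("poses.npy")
box=lambda x0,x1,y0,y1,z0,z1:[(x,y,z) for x in(x0,x1) for y in(y0,y1) for z in(z0,z1)]
n="side";x0,x1,y0,y1,k=295,355,140,200,10
im=cv2.resize(cv2.imread(img)[y0:y1,x0:x1],None,fx=k,fy=k,interpolation=cv2.INTER_CUBIC)
z=tp[2]-.0066
for P,ps,c in((box(-.04+dx,.04+dx,-.028,.028,z,z+.03),(tp[0],tp[1],a),(0,0,255)),(box(-.044,.044,-.032,.032,.015,.027),pn,(0,255,0))):
    q=((proj(n,w(ps,P))-[x0-.5,y0-.5])*k-.5).round().astype(int)
    for i,j in itertools.combinations(range(8),2):
        if sum(abs(np.array(P[i])-P[j])>1e-9)==1: cv2.line(im,tuple(map(int,q[i])),tuple(map(int,q[j])),c,1)
cv2.imwrite(out,im)
E
python3 ovc.py pics/side5.png pics/ovc5.png 0
```

```text
(no output)
```

View pics/ovc5.png

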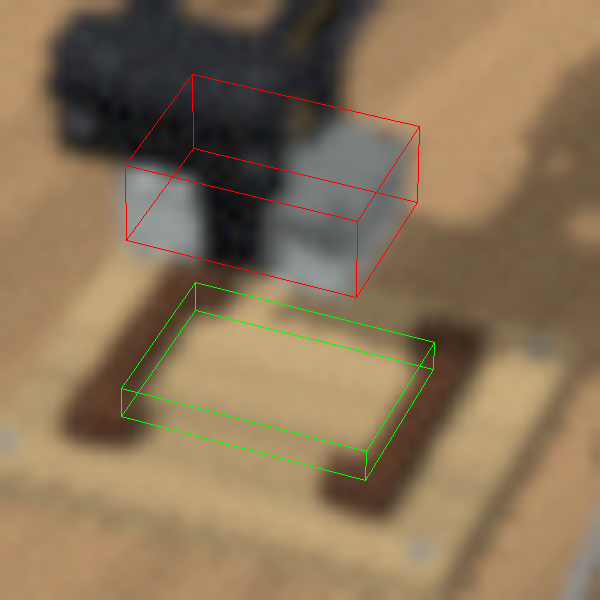

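```bash

python3 -m inch '{"dp":[[-0.0029,-0.0003,0.02],[0,0,0.02],[0,0,0.014],[0,0,0]],"turn":[0.2,0,0,0]}' 
python3 d.py n 0 0 21.6 90
python3 - <<'E'
from cell import vision
import cv2
for n in("top","side"):
    cv2.imwrite(f"pics/{n}6.png",vision.read_camera(n))
t=cv2.imread("pics/top6.png")[130:205,325:400]
cv2.imwrite("pics/top6c.png",cv2.resize(t,None,fx=8,fy=8,interpolation=cv2.INTER_CUBIC))
t=cv2.imread("pics/side6.png")[145:205,290:360]
cv2.imwrite("pics/side6c.png",cv2.resize(t,None,fx=10,fy=10,interpolation=cv2.INTER_CUBIC))
E
python3 ovc.py pics/side6.png pics/ovc6.png 0
```

```text
time_s: 23.55
tool_pos: [0.6299, -0.2489, 0.0384]
tool_rot: [-179.8, -0.1, 100.7]
force: [-0.8, -0.5, -2.1]
grip_width: 0.0555
target [ 0.6303 -0.2492  0.0216]
t 23.55 pos [ 0.6299 -0.2489  0.0384] rot [-1.7985e+02 -1.0000e-01  1.0072e+02] F [-0.8 -0.5 -2.1] w 0.0555
q [ 62.7  48.2 -65.5  88.   45.   73.5  91.9]
dp -0.0003 0.0003 0.0168 turn 0.05871566268174888
```

View pics/ovc6.png

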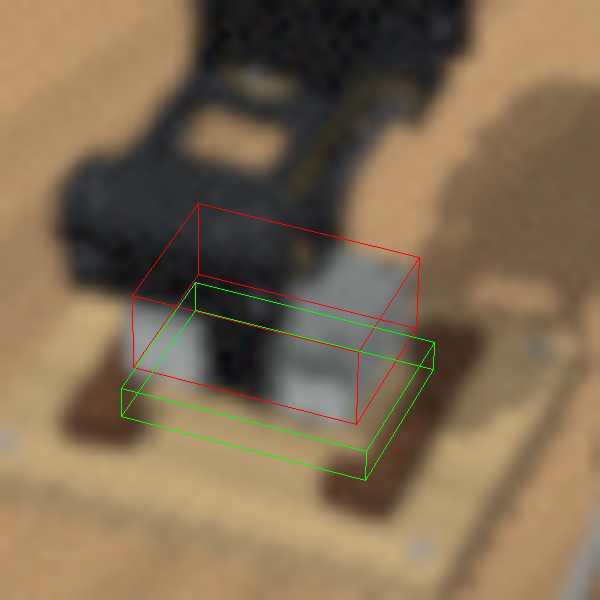

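View pics/side6c.png

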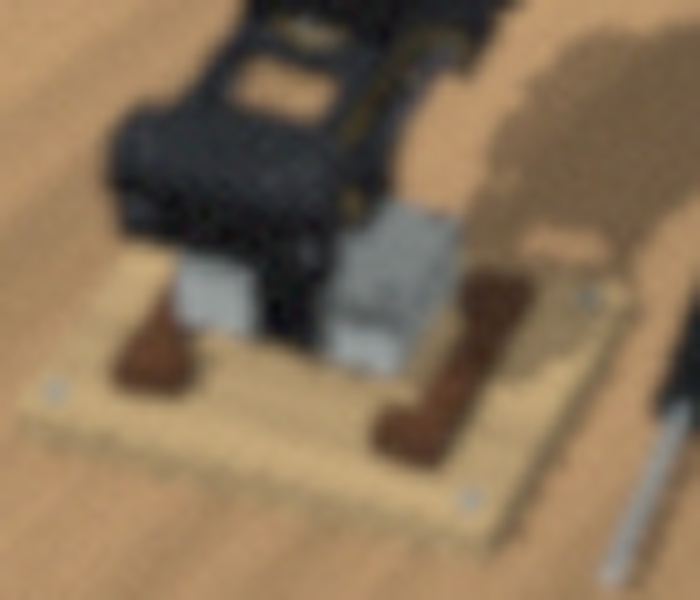

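View pics/top6c.png

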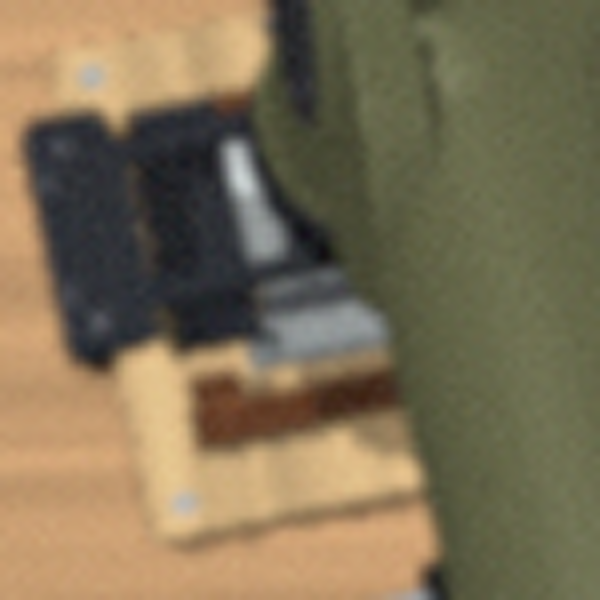

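```bash
sed -e 's/n="side";x0,x1,y0,y1,k=295,355,140,200,10/n="top";x0,x1,y0,y1,k=325,400,130,205,8/' ovc.py > ovct.py
python3 ovct.py pics/top6.png pics/ovct6.png 0
```

```text
(no output)
```

View pics/ovct6.png

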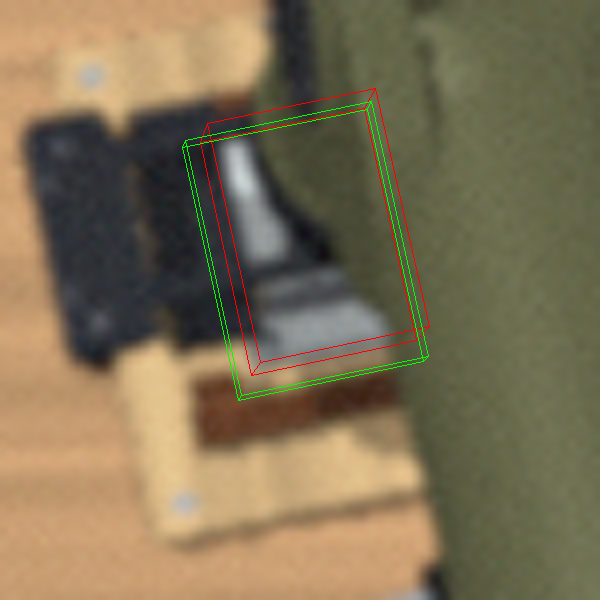

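```bash

python3 -m inch '{"dp":[[-0.0007,-0.003,0],[0,0,0.003],[0,0,0]],"turn":[0,0,0]}' 
python3 d.py n -3.2 -0.4 21.6 90
python3 - <<'E'
from cell import vision
import cv2
for n in("top","side"):
    cv2.imwrite(f"pics/{n}7.png",vision.read_camera(n))
E
python3 ovc.py pics/side7.png pics/ovc7.png 3
python3 ovct.py pics/top7.png pics/ovct7.png 3
```

```text
time_s: 24.02
tool_pos: [0.6281, -0.2507, 0.0375]
tool_rot: [-180.0, 0.0, 100.7]
force: [0.8, -0.3, -1.8]
grip_width: 0.0559
target [ 0.6272 -0.2502  0.0216]
t 24.025 pos [ 0.6281 -0.2507  0.0375] rot [-1.7999e+02  1.0000e-02  1.0070e+02] F [ 0.8 -0.3 -1.8] w 0.0559
q [ 63.1  48.1 -65.5  88.4  45.1  73.2  91.9]
dp 0.0007 -0.0008 0.0159 turn 0.03392364696009054
```

View pics/ovc7.png

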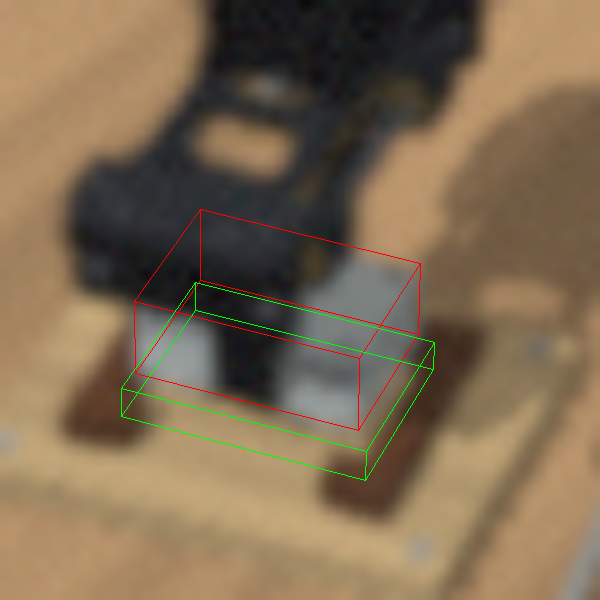

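View pics/ovct7.png

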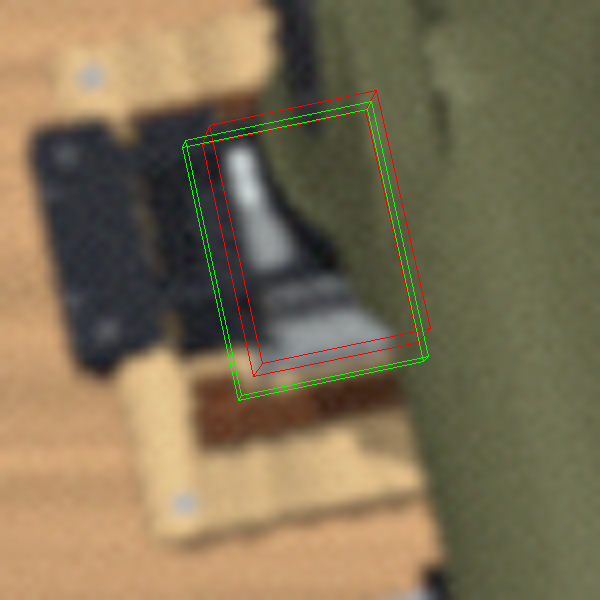

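```bash

python3 -m inch '{"dp":[[0.0004,-0.0014,0],[0,0,0.003],[0,0,0.003],[0,0,0]],"turn":[0,0,0,0]}' 
python3 d.py n -3.8 -0.4 21.6 90
```

```text
time_s: 24.62
tool_pos: [0.6265, -0.2504, 0.0311]
tool_rot: [-180.0, -0.0, 100.7]
force: [-0.4, -0.1, -1.6]
grip_width: 0.0557
target [ 0.6266 -0.2503  0.0216]
t 24.625 pos [ 0.6265 -0.2504  0.0311] rot [-1.7996e+02 -1.0000e-02  1.0071e+02] F [-0.4 -0.1 -1.6] w 0.0557
q [ 63.1  48.4 -65.3  88.8  45.3  72.7  91.7]
dp 0.0001 0.0001 0.0095 turn 0.04327592048389306
```

```bash

python3 -m inch '{"dp":[[0,0,0.003],[0,0,0.003],[0,0,0]],"turn":[0,0,0]}' 
python3 -m inch '{"dp":[[0,0,0.002],[0,0,0.001],[0,0,0.0005],[0,0,0]],"turn":[0,0,0,0]}' 
python3 d.py n -3.8 -0.4 21.6 90
python3 - <<'E'
from cell import vision
import cv2
for n in("top","side"):
    cv2.imwrite(f"pics/{n}8.png",vision.read_camera(n))
E
python3 ovc.py pics/side8.png pics/ovc8.png 3
python3 ovct.py pics/top8.png pics/ovct8.png 3
```

```text
time_s: 25.0
tool_pos: [0.6265, -0.2503, 0.0251]
tool_rot: [-180.0, -0.0, 100.7]
force: [0.6, -0.3, -2.2]
grip_width: 0.0558
time_s: 25.5
tool_pos: [0.6268, -0.2504, 0.0221]
tool_rot: [-180.0, 0.0, 100.7]
force: [-0.1, -0.5, -2.7]
grip_width: 0.056
target [ 0.6266 -0.2503  0.0216]
t 25.5 pos [ 0.6268 -0.2504  0.0221] rot [-1.8000e+02  1.0000e-02  1.0071e+02] F [-0.1 -0.5 -2.7] w 0.056
q [ 62.9  48.9 -64.8  89.1  45.8  71.9  91.4]
dp 0.0001 -0.0002 0.0005 turn 0.044263217135153354
```

View pics/ovc8.png

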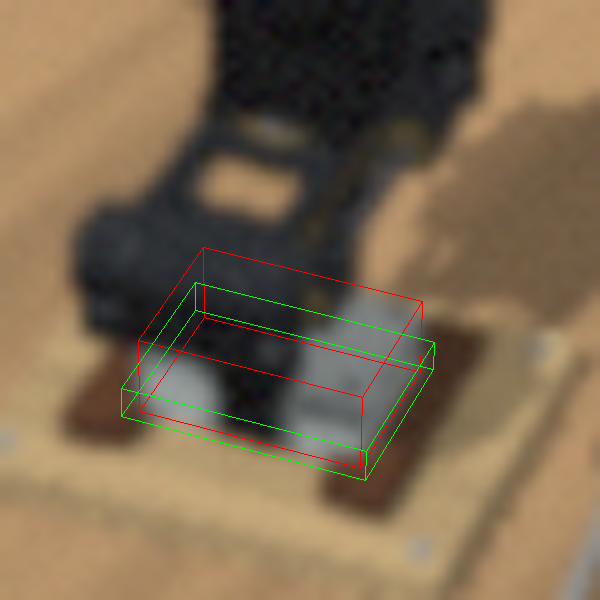

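View pics/ovct8.png

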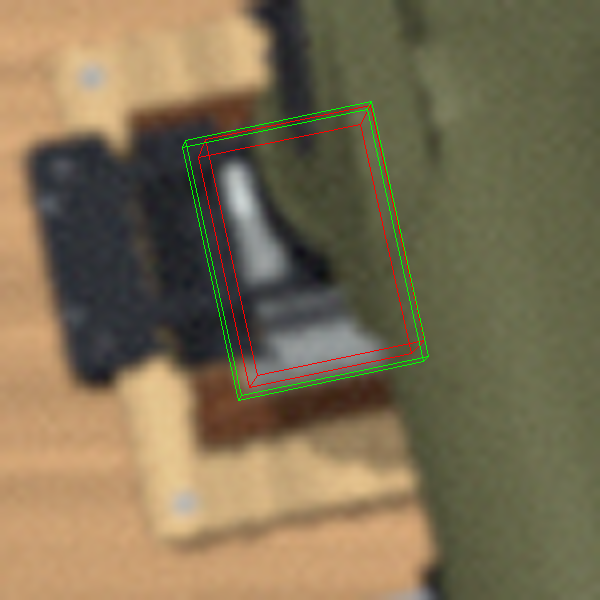

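```bash

python3 -m inch '{"dp":[[0,0,0.0005],[0,0,0.0005],[0,0,0]],"turn":[0,0,0]}' 
python3 -m inch '{"dp":[[0,0,0.0005],[0,0,0.0005],[0,0,0]],"turn":[0,0,0]}' 
python3 d.py n -3.8 -0.4 21.6 90
```

```text
time_s: 25.98
tool_pos: [0.6269, -0.2504, 0.0217]
tool_rot: [180.0, 0.0, 100.7]
force: [-2.6, 0.4, 3.6]
grip_width: 0.0559
time_s: 26.35
tool_pos: [0.6269, -0.2504, 0.0217]
tool_rot: [-180.0, 0.0, 100.7]
force: [-4.1, 0.2, 9.3]
grip_width: 0.0558
target [ 0.6266 -0.2503  0.0216]
t 26.35 pos [ 0.6269 -0.2504  0.0217] rot [-1.7999e+02  4.0000e-02  1.0070e+02] F [-4.1  0.2  9.3] w 0.0558
q [ 62.9  48.9 -64.8  89.2  45.9  71.9  91.4]
dp 0.0002 -0.0002 0.0001 turn 0.037539517969037206
```

```bash

python3 -m inch '{"dp":[[0,0,-0.001],[0,0,0],[0,0,0],[0,0,0],[0,0,0],[0,0,0]],"turn":[0,0,0,0,0,0]}' -1
python3 -m inch '{"dp":[[0,0,-0.005],[0,0,-0.015],[0,0,-0.03],[0,0,-0.04],[0,0,-0.04],[0,0,0]],"turn":[0,0,0,0,0,0]}'
python3 d.py n -3.8 -0.4 21.6 90
```

```text
time_s: 27.1
tool_pos: [0.6268, -0.2504, 0.021]
tool_rot: [180.0, 0.0, 100.7]
force: [0.1, 0.2, -0.5]
grip_width: 0.0866
time_s: 27.85
tool_pos: [0.6292, -0.25, 0.1563]
tool_rot: [179.6, 0.2, 100.7]
force: [0.9, 0.6, 0.1]
grip_width: 0.0872
target [ 0.6266 -0.2503  0.0216]
t 27.85 pos [ 0.6292 -0.25    0.1563] rot [179.63   0.2  100.72] F [0.9 0.6 0.1] w 0.0872
q [ 64.8  42.3 -70.6  82.5  39.9  82.4  95. ]
dp 0.0002 -0.0026 0.1347 turn 0.059420150479411404
```

Now I move sideways (world -y) and up a little to clear the view.

```bash

python3 -m inch '{"dp":[[-0.03,-0.01,-0.005],[-0.04,-0.015,-0.005],[-0.04,-0.015,-0.005],[-0.04,-0.015,-0.005],[-0.03,-0.01,0],[0,0,0]],"turn":[0,0,0,0,0,0]}'
python3 d.py n -3.8 -0.4 21.6 90
python3 - <<'E'
from cell import vision
import cv2
for n in("top","side"):
    cv2.imwrite(f"pics/{n}9.png",vision.read_camera(n))
E
python3 - <<'E'
import cv2
for n,(x0,x1,y0,y1) in(("top",(325,400,120,205)),("side",(285,365,140,210))):
    cv2.imwrite(f"pics/{n}9c.png",cv2.resize(cv2.imread(f"pics/{n}9.png")[y0:y1,x0:x1],None,fx=7,fy=7,interpolation=cv2.INTER_CUBIC))
E
```

```text
time_s: 28.6
tool_pos: [0.5945, -0.4433, 0.1701]
tool_rot: [-179.9, 0.0, 100.4]
force: [-0.2, 0.6, 0.0]
grip_width: 0.0869
target [ 0.6266 -0.2503  0.0216]
t 28.6 pos [ 0.5945 -0.4433  0.1701] rot [-1.7993e+02  2.0000e-02  1.0035e+02] F [-0.2  0.6  0. ] w 0.0869
q [ 71.6  47.6 -67.2  69.9  43.   88.  111.9]
dp 0.1841 0.0662 0.1485 turn -0.3107144124911656
```

View pics/top9.png

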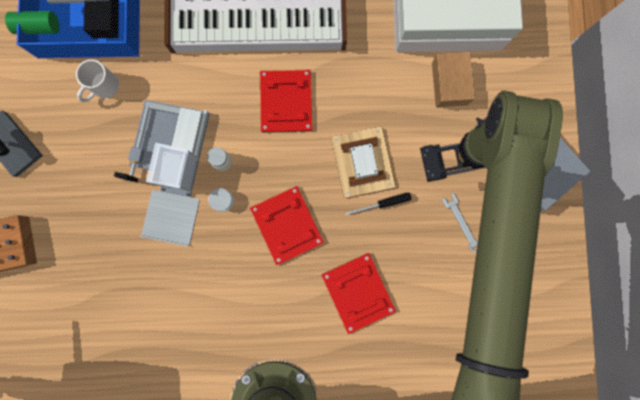

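View pics/top9c.png

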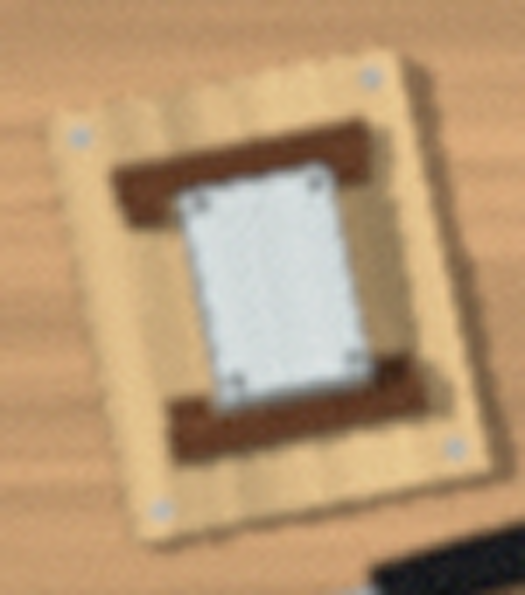

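View pics/side9c.png

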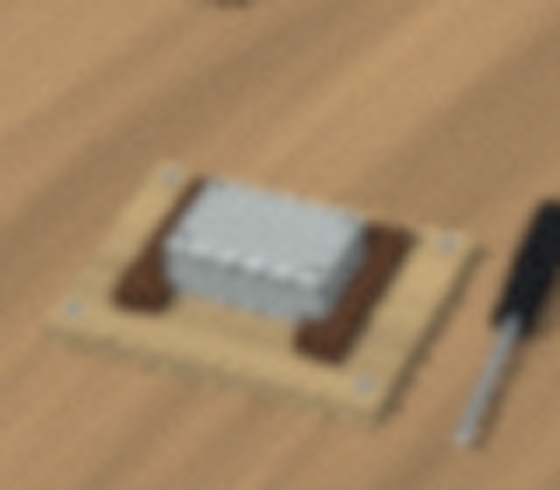

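View pics/side9.png

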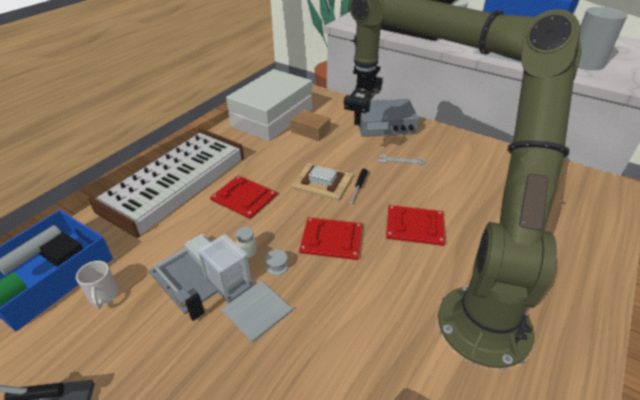

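```bash
python3 - <<'E'
import cv2,numpy as np
for n,(x0,x1,y0,y1) in(("top",(105,245,90,250)),("side",(145,300,220,345))):
    a=cv2.imread(f"pics/{n}0.png")[y0:y1,x0:x1].astype(int);b=cv2.imread(f"pics/{n}9.png")[y0:y1,x0:x1].astype(int)
    d=abs(a-b).max(2);ys,xs=np.where(d>45);print(n,d.mean().round(1),len(xs),list(zip(xs[:12]+x0,ys[:12]+y0)))
t=cv2.imread("pics/side9.png")[225:315,170:260]
cv2.imwrite("pics/fin.png",np.hstack([cv2.resize(cv2.imread(f"pics/side{i}.png")[225:315,170:260],None,fx=4,fy=4,interpolation=cv2.INTER_CUBIC) for i in(0,9)]))
E
```

```text
top 12.5 0 []
side 2.8 0 []
```

View pics/fin.png

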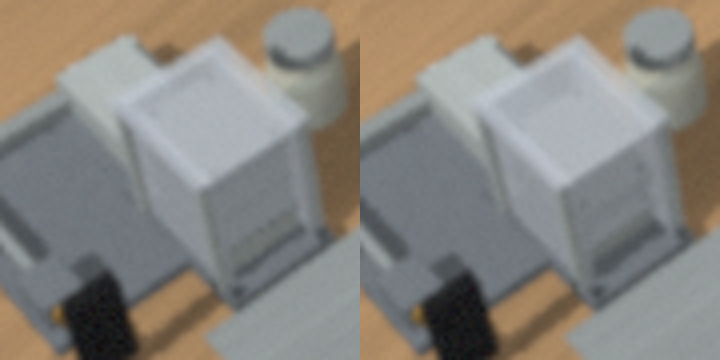

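The handle (black plate at bottom left) is where it was at the start. The stack in the tower has dropped by one case, the plate is empty, and the case lies flat between the fences.

```bash
python3 -c "
from cell import env,sensors
print(env.sign_off()); print(sensors.get_obs()['time_s'])"
```

```text
the job is handed in; nothing more can be done
None
the job is handed in; nothing more can be done
```

I pulled the feeder handle to its stop, which pushed one case out onto the catch plate. I then eased it home while still holding it, until it pressed against the home stop. I gripped that case, set it on the floor of the wooden nest and let go. I handed the job in at about 28.7 s.

**Final pictures:**
- **Case:** it lies flat inside the fences of the wooden nest, about 1–1.5 mm off centre towards the robot. The free play is 4 mm.
- **Feeder:** the handle is back where it started and the catch plate is empty. The tower's contents sit lower, as two remaining cases would, though I could not count them individually through the clear wall.
- **Bench:** the jar and spool have not moved, by comparison with the first pictures. The screwdriver and wrench look unmoved, judged by eye only, and the arm touches nothing.

**What disagreed or ran close:**
- **Cameras:** the two disagreed by about 2–3 mm in y. I corrected the placing by comparing the held case directly with the fences, because it sat about 3 mm off centre in the grip.
- **Joint 3:** it came within about 2.5° of its limit (-76.7° against -79.2°) but I never saw it pass.
- **Forces:** the highest wrist force I read was about 40 N, at the handle's stop.

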